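# Pin the demonstration pulley into its stand

### The job

Fit the blue pulley into the fork of the grey stand, turned so that its orange end goes to the stand's orange end and it sits fully down. Then lock it with the red-handled retaining pin, pushed from the yellow side through fork and pulley until the handle is fully home against the yellow cheek. Leave the green pulley, beaker, brass weight, plate and screwdriver where they are.

Things in the scene. Friction and masses are not known exactly. Their poses are not given: they have to be found in the camera images.
- stand: Grey pulley stand fixed to the table, base 110 x 60 x 24 mm; origin at the base's centre on the table. An upright fork on it has an orange end at +x; pin hole along y; z up. Yellow cheek at -y, bare steel cheek at +y: each 62 mm long, 8 mm thick, inner face 8 mm and outer face 16 mm from the middle, with a 13 mm hole; top 64 mm up, flared lips to 75 mm up and 17 mm out.
- stand_hole (a point): On the stand's pin-hole axis, mid-way between the cheeks, 53 mm above the table; axes as the stand. The slot between the cheeks is 16 mm wide (y), 47 mm long (x), its floor 24 mm above the table; end walls about 63 mm high close it. A key block 12 mm long and 12 mm high stands on the floor at the orange (+x) end.
- stand_entry (a point): Centre of the pin hole's mouth on the outer face of the yellow cheek (16 mm from stand_hole along -y); axes as the stand.
- pulley_grip (a point): Centre of the blue pulley's wheel (39 mm). Loose, 160 g, 42 (x) x 24 (y) x 102 mm (z), this point 81 mm above its lowest point. x to its orange end, y through its thickness, z up. Grasp it here across the 24 mm, on two flat straps 30 mm wide, 42 mm high. It starts in one rack slot; lift it straight up, 40 mm to clear the rack, 120 mm to pass over the other pulley.
- pulley_hole (a point): Centre of the 15 mm hole (along y) in the blue pulley's flat tang, 52 mm straight below pulley_grip, 29 mm above the tang's bottom; same axes. Tang 12 mm thick (y), 42 mm wide (x), 52 mm high, its lower corner at the orange end (+x) notched 14 x 14 mm to clear the stand's key block. Coincides with stand_hole when fully down the right way round.
- pin_grip (a point): Centre of the retaining pin's red square handle, 22 x 22 x 60 mm. Pin loose, about 70 g, 110 mm long; x along it from the shank's tip to the handle's butt, z up. It lies level on the table on its handle, axis 11 mm up, handle under the riser, so only the shank can be taken at first: draw it straight out along its -x by 75 mm or more, put it down, take it by the handle.
- pin_shank (a point): Middle of the pin's round steel shank, 10 mm diameter, 50 mm long, the last 8 mm tapering to 5 mm; 55 mm from pin_grip along -x. At the start about 35 to 48 mm of the shank sticks out from under the riser, roughly towards the robot. The shank is too short to be held and pushed home: hold the handle for that.
- pin_face (a point): Centre of the handle's face where the shank begins, 30 mm from pin_grip along -x; it rests against the yellow cheek (at stand_entry) when the pin is home.
- pin_tip (a point): End of the pin's shank, 50 mm from pin_face along -x.
- riser: Fixed plywood riser (bridge) over the pin's handle, 120 (x) x 150 (y) x 40 mm, underside 34 mm up; origin at its centre on the table, open front at -x, open back at +x, side panels 10 mm thick at y = +-70 mm. A yellow meter stands on the back half of its top, to 62 mm up.
- rack: Fixed wooden rack for two pulleys, 70 (x) x 150 (y) x 38 mm; origin at its centre on the table. Slots run along its x, at y = -40 and +40 mm, floor 10 mm up.
- spare_grip (a point): Green pulley, otherwise like the blue one, in the rack's other slot. Bystander. Point and axes as for pulley_grip.
- beaker_mid (a point): Open glass beaker, 66 mm diameter, 90 mm high, loose bystander. Point on its axis 45 mm up.
- weight_mid (a point): Brass weight, 40 mm diameter, 34 mm high, loose bystander near the riser. Point on its axis 17 mm up.
- plate_mid (a point): White plate, 110 mm diameter, 14 mm high, loose bystander between the robot and the stand. Point on its axis 7 mm up.
- driver: Screwdriver, 180 mm long, loose bystander lying beyond the stand, along its own x axis.
There are look-alikes about, which are no part of the job. Leave any brown or pink look-alike of the part that bears pulley_grip alone.

How it is judged:
On the way:
1. the blue pulley sits fully down in the fork, the right way round (distance between pulley_hole and stand_hole below 0.006 m and angle between pulley_grip's own z axis and vertical below 0.12 rad and angle between the y axis of pulley_grip and the y axis of stand_hole, either way round below 0.2 rad), for 0.2 s.
At the end, for the whole second after the job is handed in: The blue pulley is upright, fully down in the stand the right way round (holes within 6 mm), and the pin goes through both cheeks and the pulley from the yellow side, its handle's face within 5 mm of the centre of the yellow cheek's hole mouth, tip out beyond the steel cheek, all at rest (all of step 1 and distance between pin_face and stand_entry below 0.005 m and y of pin_tip in the frame of stand_hole above 0.028 m and angle between the x axis of pin_grip and the y axis of stand_hole, either way round below 0.16 rad and linear speed of each of pin, pulley below 0.02 m/s); the robot touches nothing.
It fails at once if the green pulley is disturbed (moved 30 mm) (distance of spare_grip from where it was at the start of the episode above 0.03 m).
It fails at once if the beaker is disturbed (moved 30 mm) (distance of beaker_mid from where it was at the start of the episode above 0.03 m).
It fails at once if the brass weight is disturbed (moved 30 mm) (distance of weight_mid from where it was at the start of the episode above 0.03 m).
It fails at once if the plate is disturbed (moved 30 mm) (distance of plate_mid from where it was at the start of the episode above 0.03 m).
It fails at once if the screwdriver is disturbed (moved 30 mm) (distance of driver from where it was at the start of the episode above 0.03 m).
It also fails if it takes over 72 s, if anything falls off the work surface, if the arm or the gripper's body presses on something with over 40 N, if the wrist force passes 120 N, or if a joint passes its speed limit or range.

### The arm

A 6-joint arm with a two-finger parallel gripper is mounted at the origin on the work surface. World frame = base frame: x ahead of the robot, y to its left, z up, the work surface at z = 0. Lengths are in m, angles in rad, forces in N, time in s.
With the tool pointing down it reaches from about 0.35 to 0.975 m from the base axis. Payload 4.9 kg.
Tool frame: the origin (TCP) lies midway between the tips of the shut fingers; the grasp point (between the pads) lies 19 mm behind it; z points along the fingers, y is the line along which they close (so a half turn about z gives the same grasp; the last joint's range is limited). The gripper opens to 85 mm and grips with 20 to 120 N. Pads are 22 mm wide; open, the fingers measure 114 mm over their backs; the gripper's body (76 mm by 85 mm) begins 54 mm behind the grasp point. The pads swing forward as they close: fully open they stand 13 mm farther back than shut.
Start: joints at [-1.406, 0.053, 1.613, -0, 1.476, -0.119], TCP at [0.175, -0.6, 0.231] pointing down, gripper open.
Joint ranges: [-3.01, 3.01], [-1.01, 2.22], [0.06, 2.58], [-1.02, 4.17], [0.09, 2.62], [-3.14, 3.14]. Speed limits (rad/s): [2.57, 2.57, 3.14, 3.14, 3.14, 3.14].

### API

Orientations are given as a rotation vector (axis times angle).
In Python, from station import ctrl, optics, job gives the robot as it stands.
- The arm moves only by the shell command python3 -m jog 'ROWS' [OPENING] [FORCE]. ROWS is JSON, a list of rows, each a list of 2 entries, a list of its own where there are three numbers: the shift along the tool's x, y, z in m, then the turn, a rotation vector about the tool's x, y, z in rad. A call has 1 to 5 rows; each row is the pose to reach, as a shift and turn from the pose commanded when the call began, along the tool's axes at that moment; what a row does not reach only later rows make up. A row lasts 1/10 s, in which the tool goes at most 50 mm and 8.59 degrees, less where a joint would pass 70% of its speed; a pose out of reach is approached as far as the arm can. A call with a gripper value outside its range is refused whole. OPENING is the opening, from 0 (shut) to 1 (fully open), set as the call begins (- or left out, the last holds). The fingers move at their own pace and stop on an object; FORCE is the grip in N (left out, the last holds). Time passes only in rows, so rows that repeat a pose let the fingers close. It gives the time, the measured TCP pose, the force, the opening and the grip force at its end, in the units of the state.
- ctrl.get_obs(): the state, without advancing time (a new reading comes with each control period).
- optics.get_image(name): name is "scene" or "top" or "wrist"; returns a dict with "image" (400x640x3 uint8, blue, green, red), "fx", "fy", "cx", "cy" (pixels), "rvec" (rotation vector, rad) and "tvec" (3), from world to camera coordinates, as OpenCV has them; the wrist camera has in their place "mount" (4x4, takes a point from camera to tool coordinates, whose origin is the TCP and whose axes are the flange's). Camera axes: x right, y down, z forward; pixel columns grow to the right and rows downward; lengths in m; the calibration is good to about 2 mm. A picture is of the moment at which its call begins: read the wrist's pose just before it. There is no depth.
- job.finish_job(): hands the job in; it is judged then, once.
The state is a dict: "t": time; "q": joint angles; "dq": joint speeds; "effort": joint torques, N m; "tool_pos": TCP position; "tool_rot": TCP orientation; "contact_force": force on the tool from outside, world axes, zero at the start; "wrist_torque": the same for the moment, N m; "opening": finger opening in m; "grip_force": force on a finger pad.
Only numpy, scipy, OpenCV 4.12 (cv2) and the standard library are available. Lean on these libraries where they do the work, as an engineer would, in place of code of your own. Each camera call takes 0.05 s, during which the arm holds its last target. There are 200 camera calls.

## Working session

There is one attempt and no reset: what is moved stays moved. The work goes in short steps, Python scripts to look and compute and a shell command to move; the robot and the scene stay as the last step left them, time stands still between calls to the robot, and variables do not carry over. Pictures are saved under pics/ and viewed, at most 10 in all, crops included, and the job is handed in when it is done.

```bash
ls; mkdir -p pics
python3 - <<'E'
from station import ctrl, optics, job
import cv2,numpy as np
o=ctrl.get_obs();print({k:np.round(v,3).tolist() for k,v in o.items()})
for n in ["scene","top"]:
    d=optics.get_image(n);cv2.imwrite(f"pics/{n}0.png",d["image"])
    print(n,{k:np.round(v,4).tolist() for k,v in d.items() if k!="image"})
d=optics.get_image("wrist");cv2.imwrite("pics/w0.png",d["image"]);print({k:np.round(v,4).tolist() for k,v in d.items() if k!="image"})
E
```

```text
pics
{'t': 0.0, 'q': [-1.406, 0.053, 1.614, 0.0, 1.476, -0.119], 'dq': [-0.001, -0.0, -0.002, 0.0, 0.001, 0.001], 'effort': [0.003, -39.368, -37.017, 0.0, 0.007, 0.0], 'tool_pos': [0.175, -0.599, 0.23], 'tool_rot': [-3.108, -0.444, 0.0], 'contact_force': [1.203, -0.083, 0.275], 'wrist_torque': [0.004, -0.004, -0.046], 'grip_force': 0.0, 'opening': 0.085}
scene {'fx': 447.7245, 'fy': 447.7245, 'cx': 321.0248, 'cy': 199.1317, 'rvec': [2.0076, 1.0273, -0.4987], 'tvec': [-0.3062, -0.2085, 1.5799]}
top {'fx': 367.0104, 'fy': 367.0104, 'cx': 314.4344, 'cy': 208.0903, 'rvec': [2.06, -2.1596, 0.2346], 'tvec': [0.0174, 0.5845, 0.8605]}
{'fx': 286.8072, 'fy': 286.8072, 'cx': 320.523, 'cy': 202.9837, 'mount': [[-0.0008, -0.9536, -0.3012, 0.0774], [1.0, -0.0004, -0.0013, -0.0009], [0.0011, -0.3012, 0.9536, -0.1421], [0.0, 0.0, 0.0, 1.0]]}
```

View pics/scene0.png

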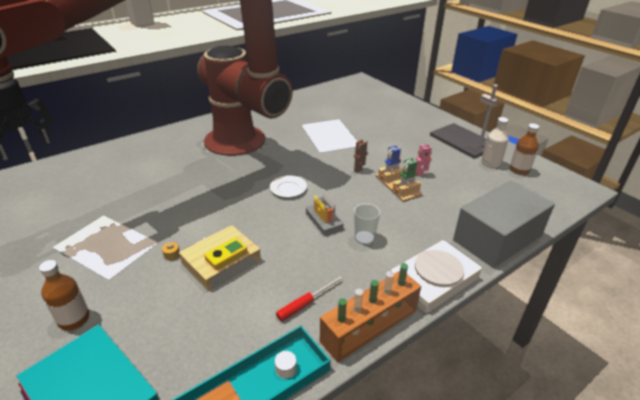

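View pics/top0.png

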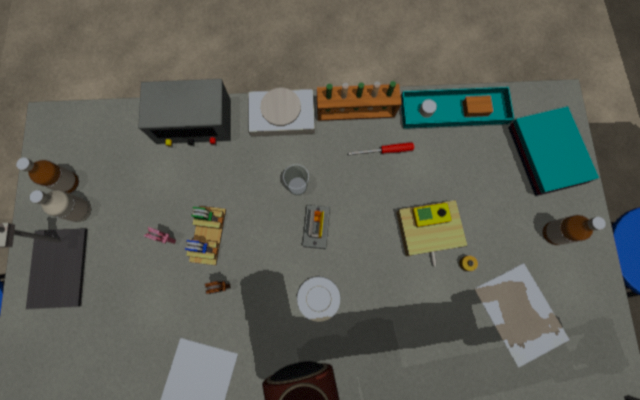

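The pictures show these possible pulleys, in top-view pixels:
- blue in the rack: (201,248)
- green in the rack: (207,215)
- brown look-alike: (215,286)
- pink look-alike: (160,235)

I choose blue at (201,248), which is at (393,155) in the scene view. The stand is at (316,227), the riser at (432,229) with the shank at (434,258), the weight at (469,263) and the plate at (319,298). Next I make one close crop to check the choice.

```bash
cat > h.py <<'E'
import cv2,numpy as np
from scipy.spatial.transform import Rotation as R
from station import ctrl,optics,job
def cam(n):
    if n=="wrist":
        o=ctrl.get_obs(); d=optics.get_image(n)
        T=np.eye(4);T[:3,:3]=R.from_rotvec(o["tool_rot"]).as_matrix();T[:3,3]=o["tool_pos"]
        M=T@np.array(d["mount"])
    else:
        d=optics.get_image(n);M=np.eye(4);r=R.from_rotvec(d["rvec"]).as_matrix();M[:3,:3]=r.T;M[:3,3]=-r.T@d["tvec"]
    d["M"]=M;return d
def px(d,u,v,z):
    r=d["M"][:3,:3]@[(u-d["cx"])/d["fx"],(v-d["cy"])/d["fy"],1];c=d["M"][:3,3]
    return c+r*(z-c[2])/r[2]
def proj(d,p):
    q=np.linalg.inv(d["M"])@np.append(p,1);return np.array([d["fx"]*q[0]/q[2]+d["cx"],d["fy"]*q[1]/q[2]+d["cy"]])
def obs():
    o=ctrl.get_obs();print({k:np.round(o[k],4).tolist() for k in["t","q","tool_pos","contact_force","opening","grip_force"]});return o
def togo(target,yaw,down=True):
    """yaw=angle of tool y axis; shift in tool axes & turn to reach"""
    o=ctrl.get_obs();A=R.from_rotvec(o["tool_rot"])
    best=None
    for a in(yaw,yaw+np.pi):
        y=np.array([np.cos(a),np.sin(a),0]);z=np.array([0,0,-1.]);B=R.from_matrix(np.c_[np.cross(y,z),y,z])
        t=(A.inv()*B).as_rotvec()
        if best is None or np.linalg.norm(t)<np.linalg.norm(best):best=t
    print("shift",np.round(A.inv().apply(np.array(target)-o["tool_pos"]),4),"turn",np.round(best,4))
E
python3 - <<'E'
from h import *
a=cam("top");b=cam("scene")
A=cv2.resize(a["image"][190:275,140:340],(800,340),interpolation=cv2.INTER_CUBIC)
A2=cv2.resize(a["image"][190:275,390:490],(400,340),interpolation=cv2.INTER_CUBIC)
B=cv2.resize(b["image"][135:235,300:440],(364,260),interpolation=cv2.INTER_CUBIC)
out=np.zeros((600,800,3),np.uint8);out[:340]=A;out[340:,:364]=B;out[340:,400:706]=cv2.resize(A2,(306,260))
cv2.imwrite("pics/c1.png",out)
for n,u,v,z in[("blue",201,246,.09),("green",207,214,.09),("stand",316,227,.03),("shanktip",434,265,.011),("shankroot",433,252,.011),("riser",432,229,.04),("beaker",295,180,.05),("plate",319,298,.007),("weight",469,263,.03)]:print(n,px(a,u,v,z).round(3))
E
```

```text
blue [0.499 0.265 0.09 ]
green [0.576 0.252 0.09 ]
stand [ 0.542 -0.012  0.03 ]
shanktip [ 0.432 -0.311  0.011]
shankroot [ 0.465 -0.313  0.011]
riser [ 0.521 -0.307  0.04 ]
beaker [0.664 0.037 0.05 ]
plate [ 0.363 -0.011  0.007]
weight [ 0.432 -0.394  0.03 ]
```

View pics/c1.png

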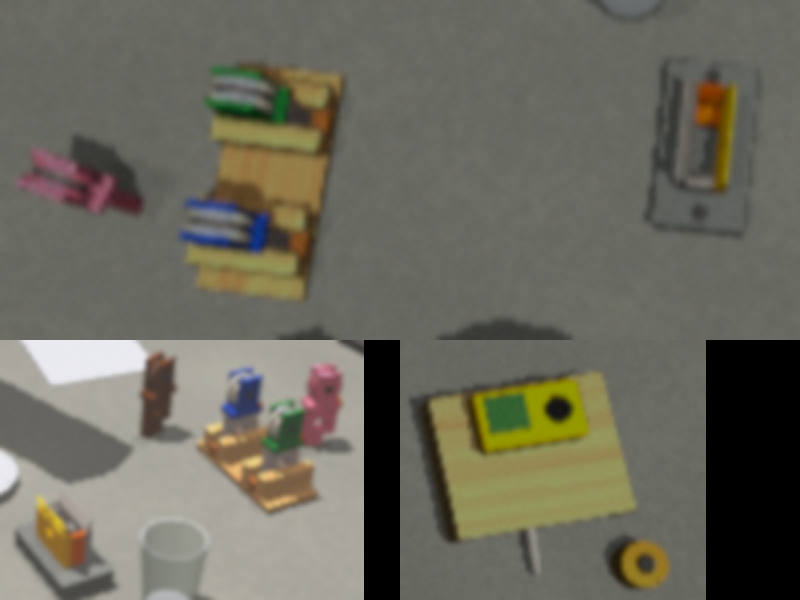

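The crop confirms the blue pulley is in the rack slot, with its orange end towards world -y. The stand's orange end points to +x and its yellow cheek faces -y. The shank leaves the riser front at about 9° yaw. I'll draw the pin first.

Run:
```python
from h import *
togo([.43,-.312,.16],np.radians(99))
```

```text
shift [ 0.3254 -0.2047  0.0709] turn [-0.001  -0.      0.1267]
```

```bash
python3 -m jog '[[[0.04,-0.025,0.009],[0,0,0]],[[0.08,-0.05,0.018],[0,0,0]],[[0.12,-0.075,0.027],[0,0,0]],[[0.16,-0.1,0.035],[0,0,0]],[[0.2,-0.125,0.044],[0,0,0]]]' 0.35 30
python3 -m jog '[[[0.04,-0.025,0.009],[0,0,0.06]],[[0.08,-0.05,0.018],[0,0,0.127]],[[0.125,-0.08,0.027],[0,0,0.127]],[[0.125,-0.08,0.027],[0,0,0.127]],[[0.125,-0.08,0.027],[0,0,0.127]]]'
python3 - <<'E'
from h import *
obs();d=cam("wrist");cv2.imwrite("pics/w1.png",d["image"]);np.save("w1.npy",d["M"]);print(proj(d,[.43,-.312,.011]))
E
```

```text
t: 0.75
tool_pos: [0.3329, -0.4225, 0.1871]
tool_rot: [3.11, 0.443, 0.0]
contact_force: [0.7, -0.5, -0.4]
opening: 0.0299
grip_force: 0.0
t: 1.25
tool_pos: [0.43, -0.3111, 0.1599]
tool_rot: [-3.131, -0.251, 0.001]
contact_force: [-0.4, 0.2, -0.3]
opening: 0.0301
grip_force: 0.0
{'t': 1.25, 'q': [-0.7664, -0.1182, 1.9013, -0.0005, 1.3593, 0.6448], 'tool_pos': [0.43, -0.3111, 0.1599], 'contact_force': [-0.4411, 0.2044, -0.3146], 'opening': 0.0301, 'grip_force': 0.0}
[322.63532279 189.61078049]
```

View pics/w1.png

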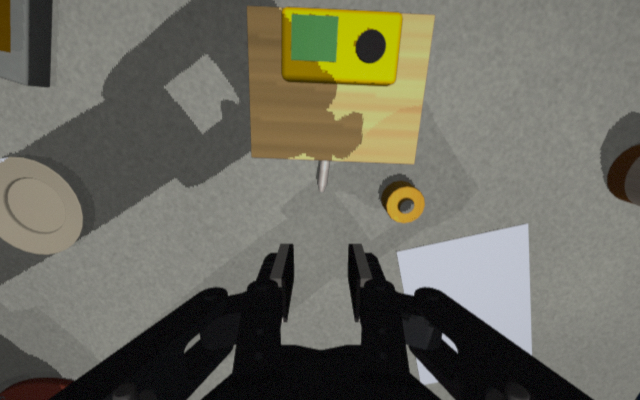

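The wrist view shows the shank tip at (322,191), where it meets the riser edge at about (326,161), and the brass weight at (405,205).

Run:
```python
from h import *
d=cam("wrist")
p=px(d,322,191,.011);q=px(d,325.5,163,.011)
print(p.round(4),q.round(4),np.degrees(np.arctan2(*(q-p)[1::-1])),[px(d,u,v,.04).round(3) for u,v in((251,157),(415,164))],px(d,405,204,.034).round(3))
u=np.array([np.cos(np.radians(7)),np.sin(np.radians(7)),0])
g=p+u*.022;togo([g[0],g[1],.003],np.radians(97))
```

```text
[ 0.4279 -0.3129  0.011 ] [ 0.4577 -0.3117  0.011 ] 2.199665263194557 [array([ 0.457, -0.242,  0.04 ]), array([ 0.474, -0.392,  0.04 ])] [ 0.434 -0.394  0.034]
shift [0.0207 0.0003 0.1576] turn [0.0008 0.0001 0.0341]
```

```bash
python3 -m jog '[[[0.003,0,0.04],[0,0,0.05]],[[0.006,0,0.08],[0,0,0.06]],[[0.012,0,0.115],[0,0,0.06]],[[0.016,0,0.145],[0,0,0.06]],[[0.016,0,0.156],[0,0,0.06]]]'
python3 -m jog '[[[0,0,0],[0,0,0]],[[0,0,0],[0,0,0]],[[0,0,0],[0,0,0]]]' 0 45
python3 -m jog '[[[0,0,0],[0,0,0]],[[0,0,-0.001],[0,0,0]]]'
```

```text
t: 1.85
tool_pos: [0.4429, -0.3097, 0.0012]
tool_rot: [-3.135, -0.148, 0.006]
contact_force: [-0.6, -0.6, 0.2]
opening: 0.0298
grip_force: 0.0
t: 2.15
tool_pos: [0.4463, -0.3112, 0.0065]
tool_rot: [3.135, 0.151, 0.004]
contact_force: [0.3, -0.2, -0.6]
opening: 0.0078
grip_force: 44.6
t: 2.35
tool_pos: [0.4458, -0.3101, 0.0064]
tool_rot: [3.137, 0.152, 0.002]
contact_force: [-0.1, 0.3, -1.2]
opening: 0.0083
grip_force: 44.6
```

```bash
python3 -m jog '[[[-0.01,0,0],[0,0,0]],[[-0.025,0,0],[0,0,0]],[[-0.04,0,0],[0,0,0]],[[-0.055,0,0],[0,0,0]],[[-0.07,0,0],[0,0,0]]]'
python3 -m jog '[[[-0.01,0,0],[0,0,0]],[[-0.02,0,0],[0,0,0]],[[-0.025,0,0],[0,0,0]],[[-0.025,0,0.001],[0,0,0]]]'
python3 -m jog '[[[0,0,0],[0,0,0]],[[0,0,0],[0,0,0]]]' 0.35
python3 -m jog '[[[0,0,-0.04],[0,0,0]],[[0,0,-0.08],[0,0,0]],[[-0.02,0,-0.12],[0,0,0]],[[-0.02,0,-0.16],[0,0,0]],[[-0.02,0,-0.16],[0,0,0]]]'
python3 - <<'E'
from h import *
obs();d=cam("wrist");cv2.imwrite("pics/w2.png",d["image"])
E
```

```text
t: 2.85
tool_pos: [0.374, -0.3164, 0.0051]
tool_rot: [-3.138, -0.151, 0.001]
contact_force: [-0.8, -0.1, -1.1]
opening: 0.0078
grip_force: 44.6
t: 3.25
tool_pos: [0.3504, -0.3191, 0.0044]
tool_rot: [3.138, 0.151, 0.0]
contact_force: [0.2, -0.7, 0.9]
opening: 0.0078
grip_force: 44.8
t: 3.45
tool_pos: [0.3514, -0.3191, 0.0045]
tool_rot: [3.137, 0.153, 0.001]
contact_force: [0.6, 0.5, 0.7]
opening: 0.0294
grip_force: 0.0
t: 3.95
tool_pos: [0.3336, -0.3241, 0.1718]
tool_rot: [3.127, 0.152, 0.012]
contact_force: [0.4, -0.8, 0.2]
opening: 0.0298
grip_force: 0.0
{'t': 3.95, 'q': [-0.9313, -0.3127, 2.0449, 0.0002, 1.3961, 0.5425], 'tool_pos': [0.3336, -0.3241, 0.1718], 'contact_force': [0.4042, -0.796, 0.1637], 'opening': 0.0298, 'grip_force': 0.0}
```

View pics/w2.png

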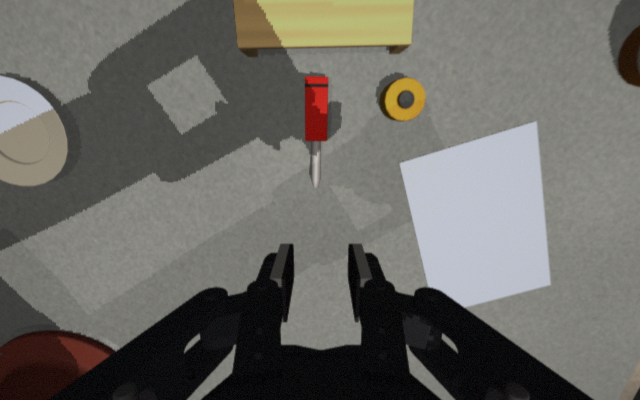

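The pin is clear of the riser. The handle's face is at (316,141) and its butt at (316,76). Next is the blue pulley.

Run:
```python
from h import *
d=cam("wrist")
f=px(d,316,141,.022);b=px(d,316.5,76,.022);t=px(d,316,188,.011);print(f.round(4),b.round(4),t.round(4),np.degrees(np.arctan2(*(b-f)[1::-1])),np.degrees(np.arctan2(*(b-t)[1::-1])))
togo([.50,.265,.22],np.radians(-8))
```

```text
[ 0.3828 -0.3131  0.022 ] [ 0.4418 -0.3082  0.022 ] [ 0.3323 -0.3177  0.011 ] 4.803949506769705 4.959659185872961
shift [ 0.2244 -0.5672 -0.0553] turn [ 3.7000e-03  3.0000e-04 -1.3339e+00]
```

```bash
python3 -m jog '[[[0.018,-0.046,-0.005],[0,0,-0.14]],[[0.036,-0.092,-0.01],[0,0,-0.28]],[[0.054,-0.138,-0.015],[0,0,-0.42]],[[0.072,-0.184,-0.02],[0,0,-0.56]],[[0.09,-0.23,-0.025],[0,0,-0.70]]]' 0.5
python3 - <<'E'
from h import *
togo([.50,.265,.22],np.radians(-8))
E
```

```text
t: 4.55
tool_pos: [0.3977, -0.0808, 0.1875]
tool_rot: [-2.89, -1.226, 0.003]
contact_force: [0.2, 0.1, -0.3]
opening: 0.0428
grip_force: 0.0
shift [ 0.3197 -0.1668 -0.0324] turn [-2.900e-03  1.000e-04 -6.287e-01]
```

```bash
python3 -m jog '[[[0.04,-0.02,-0.006],[0,0,-0.13]],[[0.08,-0.04,-0.012],[0,0,-0.26]],[[0.12,-0.06,-0.018],[0,0,-0.39]],[[0.16,-0.08,-0.024],[0,0,-0.51]],[[0.2,-0.1,-0.032],[0,0,-0.63]]]' 0.5
python3 - <<'E'
from h import *
togo([.50,.265,.22],np.radians(-8))
E
```

```text
t: 5.05
tool_pos: [0.4657, 0.132, 0.2189]
tool_rot: [-2.368, -2.062, 0.005]
contact_force: [0.4, -0.7, -0.2]
opening: 0.0428
grip_force: 0.0
shift [ 0.1364  0.0156 -0.0013] turn [-0.0039  0.0011  0.0017]
```

```bash
python3 -m jog '[[[0.045,0.005,-0.001],[0,0,0]],[[0.09,0.01,-0.002],[0,0,0]],[[0.136,0.016,-0.002],[0,0,0]],[[0.136,0.016,-0.002],[0,0,0]],[[0.136,0.016,-0.002],[0,0,0]]]' 0.5
python3 - <<'E'
from h import *
obs();d=cam("wrist");print(proj(d,[.5,.265,.091]));cv2.imwrite("pics/w3.png",d["image"])
E
```

```text
t: 5.55
tool_pos: [0.5009, 0.2628, 0.2205]
tool_rot: [-2.372, -2.058, 0.007]
contact_force: [-0.0, -0.1, 0.7]
opening: 0.0425
grip_force: 0.0
{'t': 5.55, 'q': [0.3518, -0.0782, 1.7607, -0.0003, 1.464, 0.4934], 'tool_pos': [0.5009, 0.2628, 0.2205], 'contact_force': [-0.044, -0.0554, 0.6597], 'opening': 0.0425, 'grip_force': 0.0}
[320.12454566 193.42868139]
```

View pics/w3.png

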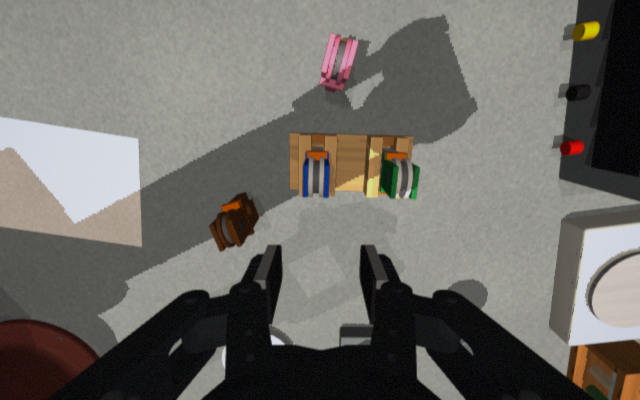

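The wrist view shows the blue wheel at (317,173), green at (402,177), brown at (234,222) and pink at (338,62). Orange shows on the +y side here, unlike in the top view, so I'll zoom in to settle which end it is.

Run:
```python
from h import *
w=cv2.imread("pics/w3.png")[125:205,285:420];t=cv2.imread("pics/top0.png")[200:265,180:230];s=cv2.imread("pics/scene0.png")[140:200,370:430]
out=np.zeros((600,800,3),np.uint8)
r=lambda i,W,H:cv2.resize(i,(W,H),interpolation=cv2.INTER_CUBIC)
out[:300,:506]=r(w,506,300);out[:377,510:800]=r(t,290,377);out[300:600,:300]=r(s,300,300);cv2.imwrite("pics/c2.png",out)
```

```text
(no output)
```

View pics/c2.png

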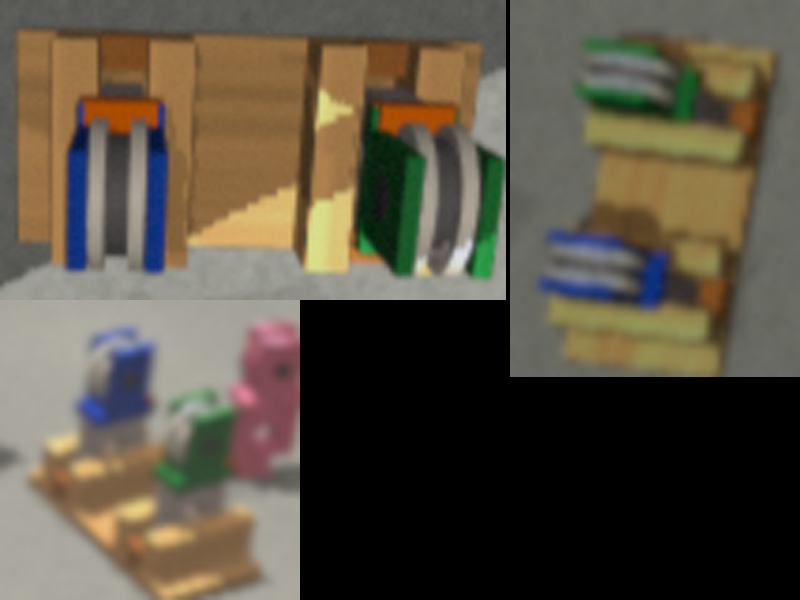

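The zoom settles it: the pulley's orange block is at its +y end and its other shoulder is blue. The orange in the top view is the rack's slot stop. So the pulley's x axis is about the tool's x axis.

Run:
```python
from h import *
d=cam("wrist")
e=px(d,285+116/3.75,125+269/3.75,.112);f=px(d,285+118/3.75,125+100/3.75,.07)
print("top -x edge",e.round(4),"orange top edge z.07",f.round(4))
rk=[px(d,285+u/3.75,125+v/3.75,.038) for u,v in((123,40),(20,30),(20,240),(480,42))]
print(np.round(rk,4))
y=np.radians(82);u=np.array([np.cos(y),np.sin(y),0]);g=e+u*.015;print(g.round(4),(f-u*.021).round(4))
togo([g[0],g[1],.072],np.radians(-7))
t=cam("top");print("top px of grip",proj(t,[g[0],g[1],.091]))
```

```text
top -x edge [0.497  0.2673 0.112 ] orange top edge z.07 [0.5019 0.3023 0.07  ]
[[0.5048 0.3154 0.038 ]
 [0.4752 0.3226 0.038 ]
 [0.464  0.2597 0.038 ]
 [0.6089 0.2997 0.038 ]]
[0.4991 0.2821 0.112 ] [0.499  0.2815 0.07  ]
shift [ 0.0204 -0.0047  0.1496] turn [-0.0025  0.0016 -0.0219]
top px of grip [193.65734729 246.25760917]
```

```bash
python3 -m jog '[[[0.01,-0.003,0.03],[0,0,0.03]],[[0.02,-0.004,0.07],[0,0,0.03]],[[0.02,-0.004,0.105],[0,0,0.03]],[[0.02,-0.004,0.135],[0,0,0.03]],[[0.02,-0.004,0.149],[0,0,0.03]]]' 0.5
python3 -m jog '[[[0,0,0],[0,0,0]],[[0,0,0],[0,0,0]],[[0,0,0],[0,0,0]],[[0,0,0],[0,0,0]]]' 0 50
python3 -m jog '[[[0,0,-0.01],[0,0,0]],[[0,0,-0.025],[0,0,0]],[[0,0,-0.05],[0,0,0]],[[0,0,-0.09],[0,0,0]],[[0,0,-0.12],[0,0,0]]]'
python3 - <<'E'
from h import *
obs()
togo([.54,-.012,.22],np.radians(-95))
E
```

```text
t: 6.2
tool_pos: [0.4987, 0.2804, 0.0708]
tool_rot: [-2.407, -2.017, 0.008]
contact_force: [-0.8, -0.1, 0.2]
opening: 0.043
grip_force: 0.0
t: 6.6
tool_pos: [0.5005, 0.2823, 0.0751]
tool_rot: [-2.406, -2.02, 0.001]
contact_force: [-4.7, -1.7, -0.5]
opening: 0.0234
grip_force: 51.3
t: 7.1
tool_pos: [0.5027, 0.283, 0.1995]
tool_rot: [2.404, 2.018, 0.011]
contact_force: [0.4, -0.6, -2.0]
opening: 0.0236
grip_force: 51.3
{'t': 7.1, 'q': [0.3839, -0.0442, 1.7637, -0.0004, 1.4149, 0.5581], 'tool_pos': [0.5027, 0.283, 0.1995], 'contact_force': [0.3913, -0.6225, -1.9715], 'opening': 0.0236, 'grip_force': 51.3243}
shift [-0.284   0.0879 -0.0209] turn [ 0.0025 -0.0075  1.484 ]
```

```bash
python3 -m jog '[[[-0.046,0.014,-0.004],[0,0,0.14]],[[-0.092,0.028,-0.008],[0,0,0.28]],[[-0.138,0.042,-0.012],[0,0,0.42]],[[-0.184,0.056,-0.016],[0,0,0.56]],[[-0.22,0.066,-0.02],[0,0,0.7]]]'
python3 - <<'E'
from h import *
togo([.46,-.007,.22],np.radians(-95))
E
```

```text
t: 7.6
tool_pos: [0.5293, 0.0517, 0.2177]
tool_rot: [2.954, 1.061, 0.009]
contact_force: [-0.2, 0.4, -1.1]
opening: 0.0236
grip_force: 51.3
shift [-0.0908  0.0012 -0.0027] turn [ 0.0031 -0.0058  0.7771]
```

```bash
python3 -m jog '[[[-0.02,0,-0.001],[0,0,0.14]],[[-0.04,0,-0.001],[0,0,0.28]],[[-0.06,0,-0.002],[0,0,0.42]],[[-0.08,0,-0.003],[0,0,0.56]],[[-0.09,0,-0.003],[0,0,0.7]]]'
python3 -m jog '[[[0,0,0],[0,0,0.076]],[[0,0,0],[0,0,0.076]],[[0,0,0],[0,0,0.076]],[[0,0,0],[0,0,0.076]]]'
python3 - <<'E'
from h import *
o=obs();print(o["tool_rot"]);d=cam("wrist");print(proj(d,[.54,-.012,.06]));cv2.imwrite("pics/w4.png",d["image"])
i=d["image"][40:240,180:460];cv2.imwrite("pics/w4c.png",cv2.resize(i,(800,571),interpolation=cv2.INTER_CUBIC))
E
```

```text
t: 8.1
tool_pos: [0.4592, -0.0047, 0.2203]
tool_rot: [3.14, -0.016, 0.009]
contact_force: [-0.2, -0.5, -2.1]
opening: 0.0235
grip_force: 51.3
t: 8.5
tool_pos: [0.4593, -0.0034, 0.2183]
tool_rot: [3.139, -0.122, 0.003]
contact_force: [0.5, 0.6, -2.0]
opening: 0.0233
grip_force: 51.4
{'t': 8.5, 'q': [-0.1697, -0.3559, 1.9996, -0.0001, 1.4959, 1.4789], 'tool_pos': [0.4593, -0.0034, 0.2183], 'contact_force': [0.5242, 0.5891, -1.9594], 'opening': 0.0233, 'grip_force': 51.3622}
[ 3.13890000e+00 -1.22248420e-01  3.03066779e-03]
[324.01934943 108.26585299]
```

View pics/w4c.png

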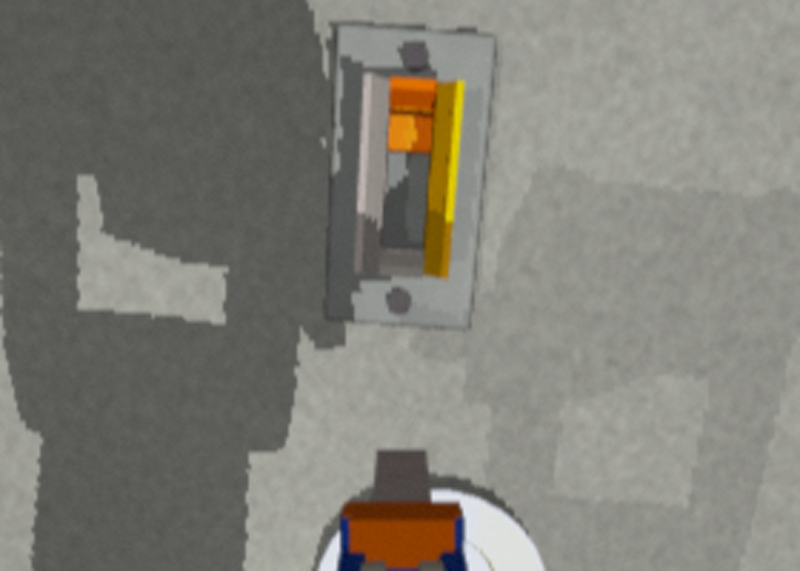

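The picture shows the stand with base corners (338,23), (497,35), (470,327) and (327,318) and screws (414,55) and (399,300) in crop pixels. The orange key is at the top and yellow on the right. The tang's +x edge runs (377–428, 450) with the orange shoulder below, so the pulley is the right way round.

Run:
```python
from h import *
d=cam("wrist");o=ctrl.get_obs()
P=lambda u,v,z:px(d,180+u/2.857,40+v/2.857,z)
an=lambda a,b:np.degrees(np.arctan2(*(b-a)[1::-1]))
c=[P(*x,.024) for x in((338,23),(497,35),(470,327),(327,318))];print("base",np.mean(c,0).round(4),an(c[3],c[0]),an(c[2],c[1]),np.linalg.norm(c[0]-c[3]),np.linalg.norm(c[0]-c[1]))
a,b=P(414,55,.024),P(399,300,.024);print("screws",((a+b)/2).round(4),an(b,a))
l=[P(*x,.075) for x in((361,75),(464,80),(447,277),(355,275))];print("lips",np.mean(l,0).round(4),an(l[3],l[0]),an(l[2],l[1]),np.linalg.norm(l[0]-l[1]),np.linalg.norm(l[0]-l[3]))
A=R.from_rotvec(o["tool_rot"]).inv()
for n,u,v,z in(("tangL",377,450,.167),("tangR",428,450,.167),("orL",343,503,.213),("orR",462,503,.213)):print(n,A.apply(P(u,v,z)-o["tool_pos"]).round(4))
print("toolx yaw",np.degrees(np.arctan2(*(R.from_rotvec(o["tool_rot"]).as_matrix()[1::-1,0]))))
```

```text
base [ 0.5447 -0.0113  0.024 ] -8.231614826845348 -8.39619149561105 0.10779913780652291 0.05871012070498363
screws [ 0.5449 -0.0107  0.024 ] -8.125160069709384
lips [ 0.5443 -0.0105  0.075 ] -7.2527651944647245 -8.613651764485782 0.03273481877681902 0.062040182973331706
tangL [ 0.0202 -0.0072  0.0507]
tangR [0.0201 0.0053 0.0507]
orL [ 0.0232 -0.0123  0.0047]
orR [0.0232 0.0104 0.0047]
toolx yaw -4.478811908105868
```

Run:
```python
from h import *
y=np.radians(-8.2);u=np.array([np.cos(y),np.sin(y)]);v=np.array([-u[1],u[0]])
t=np.array([.5447,-.011])+.0007*u-.001*v
togo([*t,.165],np.radians(-98.2))
```

```text
shift [0.0866 0.002  0.0527] turn [ 0.0001 -0.0007  0.0649]
```

```bash
python3 -m jog '[[[0.04,0,0.01],[0,0,0.065]],[[0.075,0.002,0.03],[0,0,0.065]],[[0.087,0.002,0.053],[0,0,0.065]],[[0.087,0.002,0.053],[0,0,0.065]],[[0.087,0.002,0.053],[0,0,0.065]]]'
python3 - <<'E'
from h import *
y=np.radians(-8.2);u=np.array([np.cos(y),np.sin(y)]);v=np.array([-u[1],u[0]])
t=np.array([.5447,-.011])+.0007*u-.001*v
for i in range(3):togo([*t,.089],np.radians(-98.2));d=cam("wrist")
cv2.imwrite("pics/w5.png",d["image"])
E
```

```text
t: 9.1
tool_pos: [0.5447, -0.0121, 0.1637]
tool_rot: [-3.133, 0.225, 0.004]
contact_force: [-0.0, -1.0, -1.4]
opening: 0.0237
grip_force: 51.2
shift [ 0.0007 -0.0001  0.0747] turn [-0.      0.0024 -0.0005]
shift [ 0.0001 -0.0001  0.0759] turn [ 0.     -0.     -0.0006]
shift [-0.0003 -0.0001  0.0766] turn [ 0.     -0.0016 -0.0007]
```

Now descend, checking force as it goes.

```bash
python3 -m jog '[[[0,0,0.015],[0,0,0]],[[0,0,0.03],[0,0,0]],[[0,0,0.038],[0,0,0]],[[0,0,0.045],[0,0,0]],[[0,0,0.045],[0,0,0]]]'
python3 -m jog '[[[0,0,0.006],[0,0,0]],[[0,0,0.012],[0,0,0]],[[0,0,0.018],[0,0,0]],[[0,0,0.023],[0,0,0]],[[0,0,0.023],[0,0,0]]]'
```

```text
t: 9.75
tool_pos: [0.5441, -0.0122, 0.1174]
tool_rot: [-3.133, 0.226, 0.005]
contact_force: [0.0, -0.9, -2.2]
opening: 0.0234
grip_force: 51.3
t: 10.25
tool_pos: [0.5446, -0.0122, 0.0952]
tool_rot: [-3.133, 0.226, 0.003]
contact_force: [-0.3, 0.2, -1.3]
opening: 0.0232
grip_force: 51.3
```

```bash
python3 -m jog '[[[0,0,0.002],[0,0,0]],[[0,0,0.004],[0,0,0]],[[0,0,0.005],[0,0,0]],[[0,0,0.005],[0,0,0]]]'
python3 -m jog '[[[0,0,0.001],[0,0,0]],[[0,0,0.002],[0,0,0]],[[0,0,0.002],[0,0,0]]]'
```

```text
t: 10.65
tool_pos: [0.5453, -0.0123, 0.0912]
tool_rot: [-3.133, 0.226, 0.0]
contact_force: [-0.8, -0.8, -2.6]
opening: 0.0234
grip_force: 51.3
t: 10.95
tool_pos: [0.5452, -0.0123, 0.0892]
tool_rot: [-3.133, 0.226, 0.0]
contact_force: [-0.5, 0.6, -1.9]
opening: 0.0236
grip_force: 51.3
```

```bash
python3 -m jog '[[[0,0,0.001],[0,0,0]],[[0,0,0.002],[0,0,0]],[[0,0,0.002],[0,0,0]]]'
python3 -m jog '[[[0,0,0.001],[0,0,0]],[[0,0,0.002],[0,0,0]],[[0,0,0.002],[0,0,0]]]'
```

```text
t: 11.25
tool_pos: [0.5455, -0.0123, 0.0876]
tool_rot: [3.133, -0.226, 0.0]
contact_force: [0.3, 0.5, -0.2]
opening: 0.0238
grip_force: 51.5
t: 11.55
tool_pos: [0.5458, -0.0124, 0.0875]
tool_rot: [3.133, -0.226, 0.0]
contact_force: [-4.2, 0.1, 8.8]
opening: 0.0235
grip_force: 53.0
```

```bash
python3 -m jog '[[[0,0,-0.001],[0,0,0]],[[0,0,-0.001],[0,0,0]],[[0,0,-0.001],[0,0,0]]]' 0.55
python3 -m jog '[[[0,0,-0.02],[0,0,0]],[[0,0,-0.05],[0,0,0]],[[0,0,-0.09],[0,0,0]],[[-0.02,0,-0.13],[0,0,0]],[[-0.05,0,-0.13],[0,0,0]]]'
python3 - <<'E'
from h import *
obs();d=cam("wrist");t=cam("scene")
# expected projection of stand hole / pulley top
y=np.radians(-8.2);u=np.array([np.cos(y),np.sin(y),0]);v=np.array([-u[1],u[0],0]);s=np.array([.5447,-.011,0])
for x in(-15,15):
  for w in(-12,12):print(x,w,(proj(d,s+u*x/1e3+v*w/1e3+[0,0,.126])-[220,60])*3.3)
a=cv2.resize(d["image"][60:240,220:420],(660,594),interpolation=cv2.INTER_CUBIC)
cv2.imwrite("pics/w6.png",a)
togo([.424,-.311,.14],np.radians(95))
E
```

```text
t: 11.85
tool_pos: [0.5453, -0.0123, 0.0861]
tool_rot: [-3.133, 0.226, -0.0]
contact_force: [-0.7, 0.2, 0.0]
opening: 0.0472
grip_force: 0.0
t: 12.35
tool_pos: [0.4994, -0.0058, 0.2236]
tool_rot: [3.132, -0.227, 0.019]
contact_force: [-0.5, -0.5, 0.8]
opening: 0.0469
grip_force: 0.0
{'t': 12.35, 'q': [-0.1608, -0.2588, 1.9145, 0.0, 1.4736, 1.5544], 'tool_pos': [0.4994, -0.0058, 0.2236], 'contact_force': [-0.5416, -0.5322, 0.8195], 'opening': 0.0469, 'grip_force': 0.0}
-15 -12 [377.86200296 366.42917623]
-15 12 [284.46145001 366.60922721]
15 -12 [379.32501152 246.63176566]
15 12 [282.46034279 246.83220268]
shift [-0.0262  0.3132  0.0775] turn [ 2.000e-04 -2.200e-03 -2.312e-01]
```

View pics/w6.png

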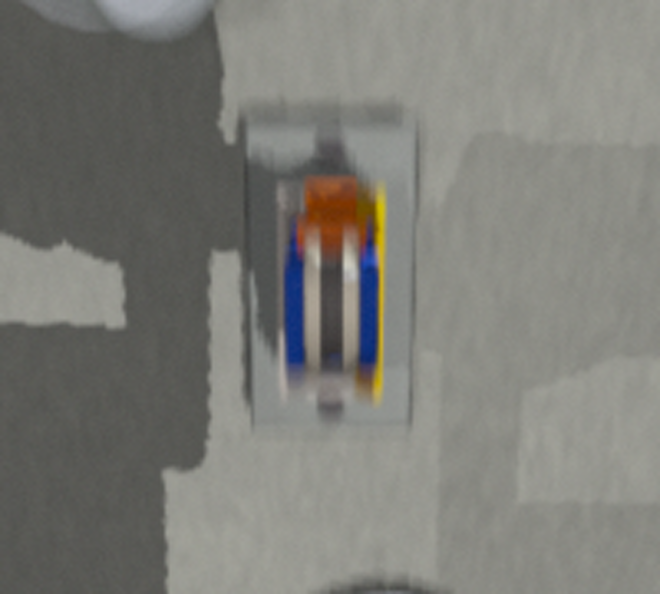

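The pulley's straps match their predicted projection (284–380 wide, lower edge at 366). It is seated upright with its orange end at the stand's orange end. Now the pin.

```bash
python3 -m jog '[[[-0.004,0.047,0.01],[0,0,-0.14]],[[-0.008,0.094,0.02],[0,0,-0.28]],[[-0.012,0.141,0.03],[0,0,-0.42]],[[-0.016,0.188,0.04],[0,0,-0.56]],[[-0.02,0.235,0.05],[0,0,-0.7]]]' 0.5
python3 -m jog '[[[0,0,0],[0,0,-0.14]],[[0,0,0],[0,0,-0.28]],[[0,0,0],[0,0,-0.42]],[[0,0,0],[0,0,-0.56]],[[0,0,0],[0,0,-0.7]]]'
python3 -m jog '[[[0,0,0],[0,0,-0.14]],[[0,0,0],[0,0,-0.28]],[[0,0,0],[0,0,-0.42]],[[0,0,0],[0,0,-0.56]],[[0,0,0],[0,0,-0.7]]]'
python3 -m jog '[[[0,0,0],[0,0,-0.14]],[[0,0,0],[0,0,-0.28]],[[0,0,0],[0,0,-0.42]],[[0,0,0],[0,0,-0.56]],[[0,0,0],[0,0,-0.7]]]'
python3 - <<'E'
from h import *
obs();togo([.427,-.3094,.14],np.radians(95))
E
```

```text
t: 12.95
tool_pos: [0.4464, -0.2177, 0.169]
tool_rot: [-3.035, -0.809, 0.001]
contact_force: [0.8, 0.2, -0.1]
opening: 0.0424
grip_force: 0.0
t: 13.45
tool_pos: [0.4469, -0.2162, 0.1691]
tool_rot: [-2.573, -1.8, 0.001]
contact_force: [0.8, -0.6, 0.2]
opening: 0.0427
grip_force: 0.0
t: 13.95
tool_pos: [0.4469, -0.2162, 0.1691]
tool_rot: [-1.799, -2.573, 0.0]
contact_force: [0.1, 0.5, -0.0]
opening: 0.0426
grip_force: 0.0
t: 14.45
tool_pos: [0.4469, -0.2161, 0.1691]
tool_rot: [-0.808, -3.034, -0.001]
contact_force: [0.5, -0.7, 0.1]
opening: 0.0428
grip_force: 0.0
{'t': 14.45, 'q': [-0.6005, -0.2142, 1.9696, 0.0, 1.3878, -1.6509], 'tool_pos': [0.4469, -0.2161, 0.1691], 'contact_force': [0.5203, -0.6857, 0.1445], 'opening': 0.0428, 'grip_force': 0.0}
shift [-0.0291 -0.0908  0.029 ] turn [ 0.0007 -0.0015 -0.6077]
```

```bash
python3 -m jog '[[[-0.01,-0.03,0.01],[0,0,-0.14]],[[-0.02,-0.06,0.02],[0,0,-0.28]],[[-0.029,-0.091,0.029],[0,0,-0.42]],[[-0.029,-0.091,0.029],[0,0,-0.56]],[[-0.029,-0.091,0.029],[0,0,-0.608]]]' 
python3 -m jog '[[[0,0,0],[0,0,0]],[[0,0,0],[0,0,0]]]'
python3 - <<'E'
from h import *
obs();d=cam("wrist")
i=d["image"];hsv=cv2.cvtColor(i,cv2.COLOR_BGR2HSV)
m=(((hsv[...,0]<6)|(hsv[...,0]>174))&(hsv[...,1]>180)&(hsv[...,2]>60)).astype(np.uint8)
n,l,s,c=cv2.connectedComponentsWithStats(m)
for k in np.argsort(-s[1:,4])[:3]+1:
    print(s[k],c[k].round(1))
    if 300<s[k,4]<12000:
        r=cv2.minAreaRect(np.argwhere(l==k)[:,::-1].astype(np.float32));bp=cv2.boxPoints(r);print(np.array([px(d,*b,.022) for b in bp]).round(4).tolist(),px(d,*r[0],.022).round(4))
cv2.imwrite("pics/w7.png",i)
togo([.427,-.3094,.003],np.radians(95))
E
```

```text
t: 14.95
tool_pos: [0.4257, -0.3101, 0.1395]
tool_rot: [0.131, -3.137, -0.003]
contact_force: [0.5, -0.2, -0.3]
opening: 0.0425
grip_force: 0.0
t: 15.15
tool_pos: [0.4263, -0.3093, 0.1405]
tool_rot: [0.127, -3.138, -0.001]
contact_force: [0.4, -0.6, -0.6]
opening: 0.0427
grip_force: 0.0
{'t': 15.15, 'q': [-0.769, -0.1087, 1.9264, 0.0, 1.3251, -2.4207], 'tool_pos': [0.4263, -0.3093, 0.1405], 'contact_force': [0.4016, -0.5653, -0.6387], 'opening': 0.0427, 'grip_force': 0.0}
[ 305  151   24   56 1267] [316.9 178.9]
[[0.3836, -0.3255, 0.022], [0.3819, -0.3048, 0.022], [0.4339, -0.3002, 0.022], [0.4356, -0.3221, 0.022]] [ 0.408  -0.3132  0.022 ]
[306 209  23   6 116] [316.6 211.1]
shift [-0.0007 -0.0003  0.1378] turn [ 0.0006 -0.0005 -0.0061]
```

```bash
python3 -m jog '[[[0,-0.002,0.04],[0,0,0]],[[0,-0.002,0.08],[0,0,0]],[[0,-0.002,0.11],[0,0,0]],[[0,-0.002,0.13],[0,0,0]],[[0,-0.002,0.137],[0,0,0]]]'
python3 -m jog '[[[0,0,0],[0,0,0]],[[0,0,0],[0,0,0]],[[0,0,0],[0,0,0]],[[0,0,0],[0,0,0]]]' 0 60
python3 -m jog '[[[0,0,-0.02],[0,0,0]],[[0,0,-0.06],[0,0,0]],[[0,0,-0.10],[0,0,0]],[[0.005,0,-0.13],[0,0,0.14]],[[0.01,0,-0.13],[0,0,0.28]]]'
python3 - <<'E'
from h import *
obs()
y=np.radians(-8.2);u=np.array([np.cos(y),np.sin(y),0]);v=np.array([-u[1],u[0],0]);s=np.array([.5447,-.011,0])
p=s-v*.13;print(p);togo([p[0],p[1],.16],y)
E
```

```text
t: 15.7
tool_pos: [0.4251, -0.3096, 0.0015]
tool_rot: [0.128, -3.136, -0.006]
contact_force: [0.4, 1.1, -0.7]
opening: 0.0424
grip_force: 0.0
t: 16.1
tool_pos: [0.4273, -0.3121, 0.0057]
tool_rot: [-0.129, 3.137, -0.003]
contact_force: [0.1, 0.2, -0.4]
opening: 0.0208
grip_force: 62.7
t: 16.6
tool_pos: [0.4194, -0.315, 0.1415]
tool_rot: [0.318, 3.116, -0.012]
contact_force: [1.1, -0.8, 0.1]
opening: 0.0203
grip_force: 62.9
{'t': 16.6, 'q': [-0.7862, -0.1246, 1.9392, 0.0, 1.3148, -2.1534], 'tool_pos': [0.4194, -0.315, 0.1415], 'contact_force': [1.058, -0.7865, 0.1299], 'opening': 0.0203, 'grip_force': 62.8729}
[ 0.52615824 -0.13967091  0.        ]
shift [-0.0694  0.1932 -0.0191] turn [0.0023 0.0133 1.5104]
```

```bash
python3 -m jog '[[[-0.012,0.035,-0.004],[0,0,0.14]],[[-0.024,0.07,-0.008],[0,0,0.28]],[[-0.036,0.105,-0.012],[0,0,0.42]],[[-0.048,0.14,-0.016],[0,0,0.56]],[[-0.06,0.165,-0.02],[0,0,0.7]]]'
python3 -m jog '[[[0,0,0],[0,0,0.14]],[[0,0,0],[0,0,0.28]],[[0,0,0],[0,0,0.42]],[[0,0,0],[0,0,0.56]],[[0,0,0],[0,0,0.7]]]'
python3 - <<'E'
from h import *
y=np.radians(-8.2);u=np.array([np.cos(y),np.sin(y),0]);v=np.array([-u[1],u[0],0]);s=np.array([.5447,-.011,0])
p=s-v*.145;togo([p[0],p[1],.12],y)
E
```

```text
t: 17.1
tool_pos: [0.5086, -0.1604, 0.1553]
tool_rot: [1.37, 2.826, 0.001]
contact_force: [0.9, -1.0, -1.1]
opening: 0.0206
grip_force: 62.9
t: 17.6
tool_pos: [0.508, -0.1622, 0.1551]
tool_rot: [2.257, 2.184, 0.001]
contact_force: [-0.1, -0.1, -0.6]
opening: 0.021
grip_force: 62.9
shift [0.0082 0.0157 0.0351] turn [0.001  0.0004 0.1102]
```

```bash
python3 -m jog '[[[0.004,0.008,0.02],[0,0,0.11]],[[0.008,0.016,0.035],[0,0,0.11]],[[0.008,0.016,0.035],[0,0,0.11]],[[0.008,0.016,0.035],[0,0,0.11]],[[0.008,0.016,0.035],[0,0,0.11]]]'
python3 - <<'E'
from h import *
o=obs();d=cam("wrist")
A=R.from_rotvec(o["tool_rot"])
f=lambda x,z:proj(d,A.apply([x,0,z])+o["tool_pos"])
print("tip,face,butt exp",f(.095,-.0075),f(.045,-.0075),f(.045,-.0185))
c=[220,80];k=3
print([((f(.095,-.0075)-c)*k).round(),((f(.045,-.0075)-c)*k).round()])
y=np.radians(-8.2);u=np.array([np.cos(y),np.sin(y),0]);v=np.array([-u[1],u[0],0]);s=np.array([.5447,-.011,0])
print("cheek lip ends",[((proj(d,s+a*u-v*.017+[0,0,.075])-c)*k).round() for a in(-.031,0,.031)])
cv2.imwrite("pics/w8.png",cv2.resize(d["image"][80:260,220:420],(600,540),interpolation=cv2.INTER_CUBIC))
E
```

```text
t: 18.1
tool_pos: [0.5245, -0.1551, 0.1207]
tool_rot: [2.367, 2.063, 0.001]
contact_force: [0.5, 0.5, -0.0]
opening: 0.0202
grip_force: 62.8
{'t': 18.1, 'q': [-0.4235, -0.0394, 1.8962, -0.0001, 1.283, -0.2862], 'tool_pos': [0.5245, -0.1551, 0.1207], 'contact_force': [0.4916, 0.4713, -0.0453], 'opening': 0.0202, 'grip_force': 62.8301}
tip,face,butt exp [320.65224792  71.12566937] [320.71893187 184.38325162] [320.71159674 190.26296971]
[array([302., -27.]), array([302., 313.])]
cheek lip ends [array([ 140., -181.]), array([ 303., -180.]), array([ 466., -179.])]
```

View pics/w8.png

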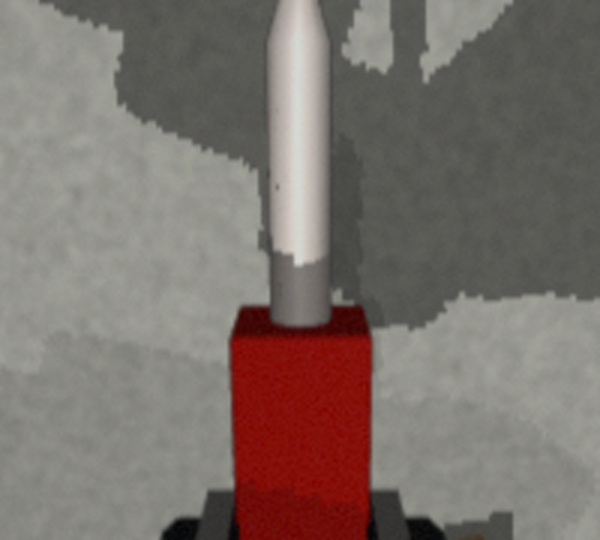

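The pin is held straight: shank on column 320, handle face at about crop row 320 as predicted. My ten views are used up, so from here I use numbers only. I'll compare the yellow cheek's extents with the prediction.

Run:
```python
from h import *
o=ctrl.get_obs();d=cam("wrist");i=d["image"];hsv=cv2.cvtColor(i,cv2.COLOR_BGR2HSV)
m=((hsv[...,0]>20)&(hsv[...,0]<35)&(hsv[...,1]>150)&(hsv[...,2]>60)).astype(np.uint8)
for r in range(0,60,3):
    c=np.nonzero(m[r])[0];c=c[(c>230)&(c<420)]
    if len(c):print(r,c.min(),c.max(),len(c))
y=np.radians(-8.2);u=np.array([np.cos(y),np.sin(y),0]);v=np.array([-u[1],u[0],0]);s=np.array([.5447,-.011,0])
for w,z in((-.017,.075),(-.016,.064),(-.016,.024)):print(w,z,[proj(d,s+a*u+v*w+[0,0,z]).round(1) for a in(-.031,.031)])
# shank extents per row
for r in(72,76,80,90,100,140,175):
    g=i[r,295:345].astype(int).sum(1);k=np.nonzero(np.abs(np.diff(g))>60)[0]+295.5;print(r,k.tolist())
A=R.from_rotvec(o["tool_rot"]);print("tool_y vs stand", v@(o["tool_pos"]-s),u@(o["tool_pos"]-s),np.degrees(np.arctan2(*A.as_matrix()[1::-1,0]))-81.8)
```

```text
9 270 373 48
12 268 374 107
15 269 375 107
18 271 375 105
21 271 372 102
24 273 371 88
27 274 369 91
30 278 367 84
33 277 366 85
36 279 364 77
-0.017 0.075 [array([266.5,  19.6]), array([374.9,  20.2])]
-0.016 0.064 [array([269.6,  23.3]), array([371.7,  23.9])]
-0.016 0.024 [array([278.7,  39.3]), array([362.5,  39.8])]
72 [341.5]
76 [313.5, 314.5, 322.5, 323.5, 324.5, 341.5]
80 [312.5, 313.5, 323.5, 325.5, 339.5]
90 [309.5, 310.5, 327.5, 328.5, 335.5]
100 [308.5, 329.5, 336.5, 339.5]
140 [305.5, 309.5, 328.5, 329.5]
175 [309.5]
tool_y vs stand -0.14554119113993005 0.0006043879380834371 0.32803000288805606
```

```bash
python3 -m jog '[[[0,0,0.03],[0,0,0.012]],[[0,0,0.05],[0,0,0.012]],[[0,0,0.065],[0,0,0.012]],[[0,0,0.073],[0,0,0.012]],[[0,0,0.073],[0,0,0.012]]]'
python3 - <<'E'
from h import *
P=[];Q=[]
for i in range(6):
    d=cam("top");o=ctrl.get_obs();P.append(o["tool_pos"]);Q.append(R.from_rotvec(o["tool_rot"]).as_matrix()[:,0])
P=np.array(P);print(P.round(4).tolist(),P.mean(0).round(4),np.mean(Q,0).round(4))
y=np.radians(-8.2);u=np.array([np.cos(y),np.sin(y),0]);v=np.array([-u[1],u[0],0]);s=np.array([.5447,-.011,0])
e=P.mean(0)-s;print(e@u,e@v)
# pin seen in wrist: pitch check by shank axis
d=cam("wrist");i=d["image"]
for r in(76,80,90,100,120,140):
    g=i[r,295:345].astype(int).sum(1);k=np.nonzero(np.abs(np.diff(g))>50)[0]+295.5;print(r,k.tolist())
E
```

```text
t: 18.7
tool_pos: [0.5235, -0.1545, 0.0455]
tool_rot: [-2.38, -2.048, 0.001]
contact_force: [0.9, -0.1, -1.2]
opening: 0.0204
grip_force: 62.8
[[0.5242, -0.1548, 0.0466], [0.5247, -0.155, 0.0473], [0.525, -0.1551, 0.0476], [0.525, -0.1551, 0.0478], [0.525, -0.1551, 0.0477], [0.5249, -0.155, 0.0476]] [ 0.5248 -0.155   0.0474] [ 1.487e-01  9.889e-01 -4.000e-04]
0.0008450829931392096 -0.14536100957543718
76 []
80 [311.5, 325.5]
90 [318.5, 319.5, 324.5, 326.5, 327.5, 328.5]
100 [307.5, 319.5, 320.5, 328.5, 329.5]
120 [309.5, 310.5, 313.5, 328.5, 330.5, 332.5, 333.5]
140 [309.5, 310.5, 312.5, 326.5, 327.5, 328.5, 329.5]
```

```bash
python3 -m jog '[[[0.012,0,0],[0,0,0]],[[0.026,0,0],[0,0,0]],[[0.031,0,0],[0,0,0]],[[0.034,0,0],[0,0,0]],[[0.034,0,0],[0,0,0]]]'
python3 -m jog '[[[0.003,0,0],[0,0,0]],[[0.006,0,0],[0,0,0]],[[0.009,0,0],[0,0,0]],[[0.012,0,0],[0,0,0]],[[0.012,0,0],[0,0,0]]]'
```

```text
t: 19.55
tool_pos: [0.5292, -0.1203, 0.0464]
tool_rot: [-2.38, -2.051, 0.0]
contact_force: [-1.1, -0.0, -0.1]
opening: 0.0205
grip_force: 62.8
t: 20.05
tool_pos: [0.5309, -0.1089, 0.0464]
tool_rot: [-2.38, -2.05, -0.0]
contact_force: [-0.2, -0.2, -0.9]
opening: 0.0207
grip_force: 62.8
```

```bash
python3 -m jog '[[[0.003,0,0],[0,0,0]],[[0.006,0,0],[0,0,0]],[[0.009,0,0],[0,0,0]],[[0.012,0,0],[0,0,0]],[[0.012,0,0],[0,0,0]]]'
python3 -m jog '[[[0.003,0,0],[0,0,0]],[[0.006,0,0],[0,0,0]],[[0.009,0,0],[0,0,0]],[[0.012,0,0],[0,0,0]],[[0.012,0,0],[0,0,0]]]'
```

```text
t: 20.55
tool_pos: [0.5327, -0.0969, 0.0464]
tool_rot: [-2.38, -2.05, -0.0]
contact_force: [0.2, 0.4, -0.1]
opening: 0.0206
grip_force: 62.8
t: 21.05
tool_pos: [0.5345, -0.0851, 0.0464]
tool_rot: [-2.38, -2.05, -0.0]
contact_force: [0.0, -0.1, -1.4]
opening: 0.0207
grip_force: 62.8
```

```bash
python3 -m jog '[[[0.004,0,0],[0,0,0]],[[0.007,0,0],[0,0,0]],[[0.009,0,0],[0,0,0]],[[0.011,0,0],[0,0,0]],[[0.011,0,0],[0,0,0]]]'
python3 -m jog '[[[0.001,0,0],[0,0,0]],[[0.002,0,0],[0,0,0]],[[0.003,0,0],[0,0,0]],[[0.003,0,0],[0,0,0]]]'
```

```text
t: 21.55
tool_pos: [0.5361, -0.0743, 0.0464]
tool_rot: [-2.381, -2.05, -0.0]
contact_force: [0.4, 0.6, -0.7]
opening: 0.0206
grip_force: 62.8
t: 21.95
tool_pos: [0.5365, -0.0715, 0.0464]
tool_rot: [-2.381, -2.05, 0.0]
contact_force: [0.2, 1.0, 0.0]
opening: 0.0201
grip_force: 62.8
```

```bash
python3 -m jog '[[[0.001,0,0],[0,0,0]],[[0.002,0,0],[0,0,0]],[[0.002,0,0],[0,0,0]]]'
python3 -m jog '[[[0.001,0,0],[0,0,0]],[[0.002,0,0],[0,0,0]],[[0.002,0,0],[0,0,0]]]'
```

```text
t: 22.25
tool_pos: [0.5368, -0.0699, 0.0464]
tool_rot: [2.38, 2.049, -0.001]
contact_force: [-0.4, -2.0, -1.2]
opening: 0.0208
grip_force: 62.8
t: 22.55
tool_pos: [0.5368, -0.0698, 0.0465]
tool_rot: [2.378, 2.048, -0.006]
contact_force: [-2.2, -8.0, -1.1]
opening: 0.0205
grip_force: 62.9
```

The pin stalled at the expected home distance with 8 N on it. I relax the push, release and retreat.

```bash
python3 -m jog '[[[-0.001,0,0],[0,0,0]],[[-0.0015,0,0],[0,0,0]]]'
python3 -m jog '[[[0,0,0],[0,0,0]],[[0,0,0],[0,0,0]],[[0,0,0],[0,0,0]]]' 0.5
python3 -m jog '[[[-0.003,0,-0.02],[0,0,0]],[[-0.006,0,-0.05],[0,0,0]],[[-0.02,0,-0.09],[0,0,0]],[[-0.04,0,-0.12],[0,0,0]],[[-0.06,0,-0.14],[0,0,0]]]'
python3 - <<'E'
from h import *
for i in range(4):cam("top")
obs();d=cam("wrist");i=d["image"];cv2.imwrite("pics/w9.png",i)
hsv=cv2.cvtColor(i,cv2.COLOR_BGR2HSV)
y=np.radians(-8.2);u=np.array([np.cos(y),np.sin(y),0]);v=np.array([-u[1],u[0],0]);s=np.array([.5447,-.011,0])
for n,m,q in(("red",((hsv[...,0]<6)|(hsv[...,0]>174))&(hsv[...,1]>180)&(hsv[...,2]>60),[(-.011,-.016,.064),(.011,-.016,.064),(-.011,-.076,.064),(.011,-.076,.064)]),
 ("blue",(hsv[...,0]>105)&(hsv[...,0]<130)&(hsv[...,1]>150)&(hsv[...,2]>60),[(a,b,.126) for a in(-.015,.015) for b in(-.012,.012)])):
    k,l,st,c=cv2.connectedComponentsWithStats(m.astype(np.uint8))
    for j in np.argsort(-st[1:,4])[:3]+1:print(n,st[j])
    print([proj(d,s+a*u+b*v+[0,0,z]).round(1).tolist() for a,b,z in q])
E
```

```text
t: 22.75
tool_pos: [0.5368, -0.0699, 0.0464]
tool_rot: [2.381, 2.049, -0.001]
contact_force: [-1.4, -3.3, -1.0]
opening: 0.0203
grip_force: 62.8
t: 23.05
tool_pos: [0.5371, -0.0686, 0.0465]
tool_rot: [-2.38, -2.05, -0.001]
contact_force: [0.5, 0.6, -0.1]
opening: 0.0425
grip_force: 0.0
t: 23.55
tool_pos: [0.5291, -0.1288, 0.1898]
tool_rot: [2.377, 2.049, 0.004]
contact_force: [1.3, -0.3, 0.1]
opening: 0.0427
grip_force: 0.0
{'t': 23.75, 'q': [-0.3754, -0.111, 1.8492, 0.0009, 1.4032, -0.2258], 'tool_pos': [0.5281, -0.1281, 0.1863], 'contact_force': [0.2896, -0.2208, -0.9461], 'opening': 0.0427, 'grip_force': 0.0}
red [ 506  214   25   71 1550]
red [ 308   86   25   59 1384]
red [309 147  22   6 131]
[[306.7, 83.1], [332.5, 82.9], [308.2, 153.7], [332.2, 153.6]]
blue [294  59  52  16 561]
blue [297  25  47  10 402]
blue [293  50   5   5  17]
[[295.9, 66.9], [294.6, 24.4], [342.5, 66.5], [343.1, 23.9]]
```

The handle's butt is at row 153 against a predicted 153.7. The blue pulley also matches its prediction, so I'm handing in.

```bash
python3 -c "
from station import job;print(job.finish_job())"
```

```text
the job is handed in; nothing more can be done
None
```

I handed the job in at about 24 s: the blue pulley is fully down in the fork with its orange end at the stand's orange end, and the pin is pushed home against the yellow cheek. The last camera measurements agree with that, but no verdict came back and I did not re-measure the bystanders.

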